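Find the hidden catch of the mask maker's eye chest

ROBOT

A 6-joint arm with a two-finger parallel gripper is mounted at the origin on the work surface. World frame = base frame: x ahead of the robot, y to its left, z up, the work surface at z = 0. Lengths are in m, angles in degrees, forces in N, time in s.
With the tool pointing down it reaches from about 0.35 to 0.875 m from the base axis. Payload 4.2 kg.
Tool frame: the origin (TCP) lies midway between the tips of the shut fingers; the grasp point (between the pads) lies 19 mm behind it; z points along the fingers, y is the line along which they close (so a half turn about z gives the same grasp; the last joint's range is limited). The gripper opens to 87 mm and grips with 3 to 60 N. Pads are 19 mm wide; open, the fingers measure 117 mm over their backs; the gripper's body (75 mm by 190 mm) begins 51 mm behind the grasp point.
Start: joints at [-54.11, 22.042, 0.453, 0, -68.411, -14.817], TCP at [0.225, -0.583, 0.223] pointing down, gripper open.
Joint ranges: [-179.83, 179.83], [-69.29, 118.12], [-61.27, 80.66], [-181.25, 117.63], [-171.15, -9.14], [-177.46, 177.46]. Speed limits (degrees/s): [159.86, 159.86, 180, 180, 180, 180].

INTERFACE

Orientations are given as a 3x3 rotation matrix whose columns are the frame's x, y, z axes.
In Python, from station import r, cams gives the robot as it stands.
- The arm moves only by the tool play_rows, never from a script. Its argument "commands" is text: rows parted by semicolons, each of 6 numbers parted by spaces: the shift along the world's x, y, z normalised to -1 to 1, where 1 is 30 mm, then the turn, a rotation vector about the world's x, y, z normalised to -1 to 1, where 1 is 0.15 rad. A call has 1 to 20 rows; each row shifts and turns the commanded pose from where the row before left it; what a row does not reach is not made up. A row lasts 1/10 s, in which the tool goes at most 50 mm and 8.59 degrees, less where a joint would pass 70% of its speed; a pose out of reach is approached as far as the arm can. A call with a number of a shift or a turn outside -1 to 1 is refused whole. A call with a gripper value outside its range is refused whole. "grip" is the finger opening in mm, from 0 to 87, set as the call begins (left out, the last holds). The fingers move at their own pace and stop on an object; the grip force is fixed at half the most. Time passes only in rows, so rows that do not move let the fingers close. It gives the time, the measured TCP pose, the force, the opening and the grip force at its end, in the units of the state.
- r.sense(): the state, without advancing time (a new reading comes with each control period).
- cams.capture(name): name is "scene" or "top" or "wrist"; returns (picture, depth): 480x640x3 uint8, blue, green, red; 480x640 float32, m along the optical axis (not along the pixel's ray), 0 where there is no reading.
- cams.camera_info(name): a dict with "mtx" (3x3 intrinsics, pixels), "R" (3x3) and "t" (3): a world point X has camera coordinates R X + t. Camera axes: x right, y down, z forward; pixel columns grow to the right and rows downward; lengths in m; the calibration is good to about 2 mm. A picture is of the moment at which its call begins: read the wrist's pose just before it. camera_info takes no time and is no camera call; for the wrist camera it gives the pose at the moment of the call.
- r.finish_job(): hands the job in; it is judged then, once.
The state is a dict: "time_s": time; "joints": joint angles; "joint_velocities": joint speeds; "effort": joint torques, N m; "tcp_pos": TCP position; "ee_rot": TCP orientation; "wrist_force": force on the tool from outside, world axes, zero at the start; "moment": the same for the moment, N m; "gripper_width": opening from 0.0 (shut) to 1.0 (fully open); "gripper_force": force on a finger pad.
Only numpy, scipy, OpenCV 4.12 (cv2) and the standard library are available. Lean on these libraries where they do the work, as an engineer would, in place of code of your own. Each camera call takes 0.05 s, during which the arm holds its last target. There are 200 camera calls.

TASK

The mask maker needs the glass eyes kept in the locked drawer of the wooden chest. Feel along the dark ridged strip on top of the chest's front edge, pressing only lightly so that the strip is never pushed deep down, until a part of it gives way under the gripper; press the catch there right down so that the drawer springs out. Then pull the drawer out to its stop and let go, leaving the tin, the hammer and the plaster mould where they are.

Things in the scene. Friction and masses are not known exactly. Their poses are not given: they have to be found in the camera images.
- chest: Fixed wooden chest 160 deep, 462 wide, 108 mm high. Origin: on the bench under the middle of its front edge; x points into the chest (away from the drawer front), y along the front, z up. Raised end blocks (|y| over 105 mm, 108 high) flank a lower middle deck, 74 mm high. The ridged strip lies on the deck along the front edge: x 1 to 37 mm, y -105 to 105 mm, top 100 mm up.
- strip_middle (a point): Middle of the visible ridged strip, on its top (chest x 19, y 0, z 100 mm). One stretch, 48 mm long along y and looking like the rest, gives way; its centre lies anywhere within 60 mm of this point along y. With a fingertip wholly on it, it sinks alone at 1 to 2 N, 8 mm deep, between the firm ends of the rest, and rests on the catch. All of it springs back up when let go.
- strip (a joint): How far the whole sprung strip is pressed down, in m: 0 at rest; it starts at about 1 N, then 2.5 N per mm (0.0016 at 5 N, 0.003 at 9 N). More than 0.008 (about 20 N) is too hard. End stop at 0.012.
- flap (a joint): How far the hidden stretch has sunk in relative to the strip, in m: 0 flush, 0.008 at the bottom of its recess.
- catch (a joint): How far the catch below the hidden stretch is pressed, in m: 0 at rest, 0.008 fully down. It starts at about 6 N once the stretch is at the bottom of its recess, and is fully down at about 10 N; the drawer is freed at about 9 N (0.0055), springs out 25 to 35 mm and stays out. From the untouched strip's top the press is about 19 mm deep in all (8 stretch, 8 catch, 3 strip).
- drawer_handle (a point): Middle of the drawer's bar handle: dark steel, level, 100 mm long along chest y, 11 mm thick, 56 mm up, 45 mm before the 216 mm wide front panel, whose top is 68 mm up (chest x = -57 mm when shut). Two posts 42 mm either side of it. Take or hook it from above. The drawer slides along chest -x, 95 mm in all to a firm stop (handle at x = -152); freed, it takes 1 to 3 N; locked, it stays put.
- tin: Bystander: grey paint tin with paper label, 84 mm across, 100 mm high, standing; origin at its underside's centre.
- mallet: Bystander: hammer with wooden handle and steel head lying on the bench, about 240 mm long, handle along its -x; origin under it, on the bench.
- mould: Bystander: white plaster dome, 132 mm across and 58 mm high, on the bench to the right of the chest (-y); origin at its underside's centre.

How it is judged:
By the outcome, as a careful person would: the job done as asked, in the order asked, and still so for the second after the job is handed in, with the robot touching nothing.
It also fails if it takes over 70 s, if anything falls off the work surface, if the arm or the gripper's body presses on something with over 40 N, if the wrist force passes 120 N, or if a joint passes its speed limit or range.

## Working session

There is one attempt and no reset: what is moved stays moved. The work goes in short steps, Python scripts to look and compute and a tool call to move; the robot and the scene stay as the last step left them, time stands still between calls to the robot, and variables do not carry over. Pictures are saved under pics/ and viewed, at most 10 in all, crops included, and the job is handed in when it is done.

Besides the shell and the picture viewer there is one more tool, called after "Request:" as name(argument=value, ...), one argument or row to a line, values as JSON. play_rows: Moves the arm, as the interface text tells. Scaled input: -1 to 1 covers 30 mm each way for a shift and 0.15 rad each way for a turn. Its arguments: {"type":"object","properties":{"commands":{"type":"string"},"grip":{"type":"number"}},"required":["commands"]}

```bash
mkdir -p pics; ls; python3 - <<'E'
from station import r, cams
import cv2, numpy as np
s=r.sense(); print(s['time_s'],s['tcp_pos'],np.round(s['ee_rot'],3),s['wrist_force'])
for n in ('scene','top'):
    im,d=cams.capture(n); cv2.imwrite(f'pics/{n}0.png',im); np.save(f'pics/{n}0.npy',d)
    c=cams.camera_info(n); print(n,np.round(c['mtx'],1).tolist(),np.round(-c['R'].T@c['t'],3),np.round(c['R'],2).tolist())
E
```

```text
pics
0.0 [ 0.22451935 -0.58262476  0.22146383] [[-0.933 -0.359 -0.001]
 [-0.359  0.933  0.002]
 [ 0.     0.002 -1.   ]] [-0.26516655 -0.16104892  0.12858518]
scene [[532.1, 0.0, 315.4], [0.0, 532.1, 232.5], [0.0, 0.0, 1.0]] [ 1.059 -0.476  0.922] [[0.6, 0.8, 0.0], [0.61, -0.46, -0.65], [-0.52, 0.39, -0.76]]
top [[564.3, 0.0, 322.3], [0.0, 564.3, 235.1], [0.0, 0.0, 1.0]] [ 0.298 -0.02   1.496] [[-0.02, -1.0, 0.02], [-0.99, 0.02, -0.16], [0.15, -0.02, -0.99]]
```

View pics/top0.png

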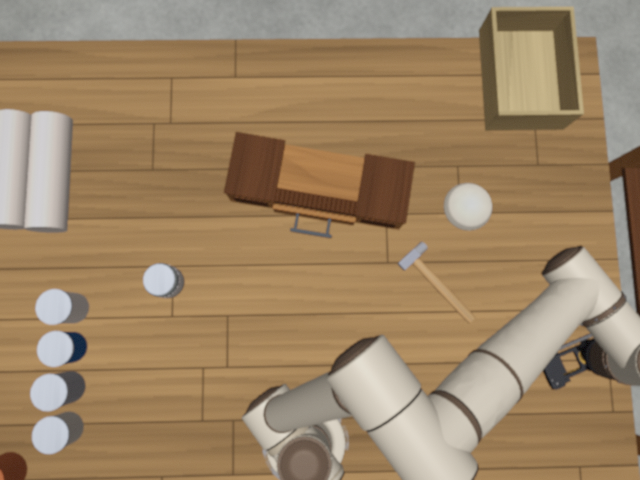

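View pics/scene0.png

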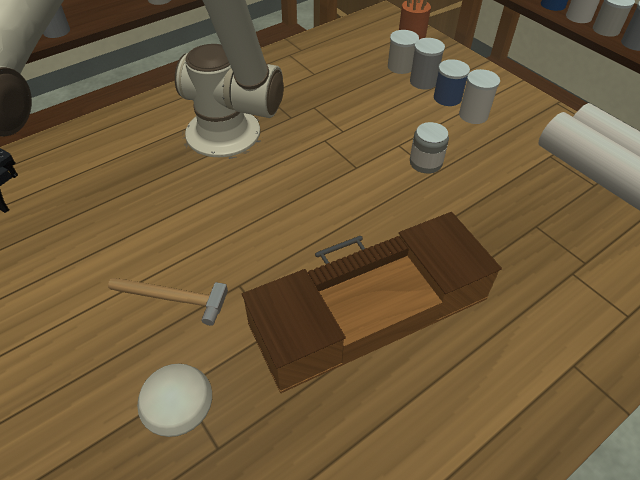

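The top view shows the chest with end-block corners at about (236,133), (226,197), (413,161) and (402,227). The strip runs (280,198)-(356,210), the handle is at (311,230), the mallet at (412,256)-(472,320), the tin at (160,280) and the mould at (468,205). Next I'll measure the chest pose.

```bash
cat > h.py <<'E'
import numpy as np, cv2
def cloud(c,d):
    v,u=np.mgrid[:480,:640]; K=c['mtx']
    p=np.stack([(u-K[0,2])/K[0,0]*d,(v-K[1,2])/K[1,1]*d,d],-1)
    return (p-c['t'])@c['R']
def ray(c,u,v,z):
    o=-c['R'].T@c['t']; q=c['R'].T@np.linalg.inv(c['mtx'])@[u,v,1]; return o+q*(z-o[2])/q[2]
E
python3 - <<'E'
from station import r,cams
from h import *
for n,roi in (('top',(215,120,425,240)),('scene',(235,200,510,395))):
    c=cams.camera_info(n); d=np.load(f'pics/{n}0.npy'); P=cloud(c,d)
    m=np.zeros((480,640),bool); m[roi[1]:roi[3],roi[0]:roi[2]]=1
    m&=(d>0)&(abs(P[...,2]-.108)<.004)
    rc=cv2.minAreaRect(P[m][:,:2].astype(np.float32)*1000); print(n,m.sum(),rc,cv2.boxPoints(rc).round().tolist(), np.median(P[m][:,2]))
c=cams.camera_info('top')
print('handle',ray(c,311,231,.056),'strip ends',ray(c,278,200,.1),ray(c,357,213,.1))
for uv in ((226,197),(402,227),(413,161),(236,133)): print(ray(c,*uv,.108))
E
```

```text
top 5243 ((664.5154418945312, -47.43510437011719), (465.88824462890625, 164.51022338867188), 79.39142608642578) [[541.0, -261.0], [702.0, -292.0], [788.0, 166.0], [627.0, 197.0]] 0.10750276066754186
scene 10208 ((666.0159912109375, -46.27214050292969), (467.75408935546875, 166.4428253173828), 79.30888366699219) [[541.0, -261.0], [704.0, -292.0], [791.0, 168.0], [628.0, 199.0]] 0.10873327024351676
handle [ 0.53544938 -0.02316638  0.056     ] strip ends [0.60881424 0.05901455 0.1       ] [ 0.57244907 -0.13981047  0.1       ]
[0.61658332 0.18876391 0.108     ]
[ 0.53354381 -0.25089258  0.108     ]
[ 0.70383864 -0.28595086  0.108     ]
[0.78357663 0.16461571 0.108     ]
```

Request:
play_rows(
  commands="0.635 0.91 -0.1 0 0 0.339;0.635 0.91 -0.1 0 0 0.339;0.635 0.91 -0.1 0 0 0.339;0.635 0.91 -0.1 0 0 0.339;0.635 0.91 -0.1 0 0 0.339;0.635 0.91 -0.1 0 0 0.339;0.635 0.91 -0.1 0 0 0.339;0.635 0.91 -0.1 0 0 0.339;0.635 0.91 -0.1 0 0 0.339;0.635 0.91 -0.1 0 0 0.339;0.635 0.91 -0.1 0 0 0.339;0.635 0.91 -0.1 0 0 0.339;0.635 0.91 -0.1 0 0 0.339;0.635 0.91 -0.1 0 0 0.339;0.635 0.91 -0.1 0 0 0.339;0.635 0.91 -0.1 0 0 0.339;0.635 0.91 -0.1 0 0 0.339;0.635 0.91 -0.1 0 0 0.339;0.635 0.91 -0.1 0 0 0.339;0.635 0.91 -0.1 0 0 0.339",
  grip=0,
)

```text
time_s: 2.1
tcp_pos: [0.606, -0.0359, 0.1619]
ee_rot: [[-0.183, -0.983, -0.001], [-0.983, 0.183, -0.0], [0.0, 0.001, -1.0]]
wrist_force: [0.5, -0.3, -0.3]
gripper_width: 0.006
gripper_force: 0.0
```

Request:
play_rows(
  commands="0 0 0 0 0 0;0 0 0 0 0 0",
)

```text
time_s: 2.3
tcp_pos: [0.6054, -0.0367, 0.1616]
ee_rot: [[-0.184, -0.983, -0.002], [-0.983, 0.184, -0.0], [0.001, 0.002, -1.0]]
wrist_force: [-0.4, -0.1, 0.4]
gripper_width: 0.008
gripper_force: 0.0
```

```bash
python3 - <<'E'
from station import r,cams
from h import *
s=r.sense(); print(s['tcp_pos'],np.round(s['ee_rot'],3),s['wrist_force'])
im,d=cams.capture('wrist'); cv2.imwrite('pics/w1.png',im)
c=cams.camera_info('wrist')
R=np.array([[.9828,.1848],[-.1848,.9828]]).T  # rows: chest x,y in world
o=np.array([.5866,-.0320])
for q in ((1,-105),(37,-105),(1,105),(37,105),(19,0)):
    w=np.r_[o+np.array(q)/1000@R,.1]; k=c['mtx']@(c['R']@w+c['t']); print(q,w.round(4),(k[:2]/k[2]).round(),)
    cv2.circle(im,tuple(int(x) for x in k[:2]/k[2]),4,(0,255,0),1)
cv2.imwrite('pics/w1m.png',im)
E
```

```text
[ 0.60535985 -0.0366606   0.16163416] [[-0.184 -0.983 -0.002]
 [-0.983  0.184 -0.   ]
 [ 0.001  0.002 -1.   ]] [-0.40437688 -0.09130009  0.37543533]
(1, -105) [ 0.5682 -0.1354  0.1   ] [351.  90.]
(37, -105) [ 0.6036 -0.142   0.1   ] [289.  90.]
(1, 105) [0.607 0.071 0.1  ] [344. 396.]
(37, 105) [0.6424 0.0644 0.1   ] [296. 396.]
(19, 0) [ 0.6053 -0.0355  0.1   ] [320. 261.]
```

View pics/w1m.png

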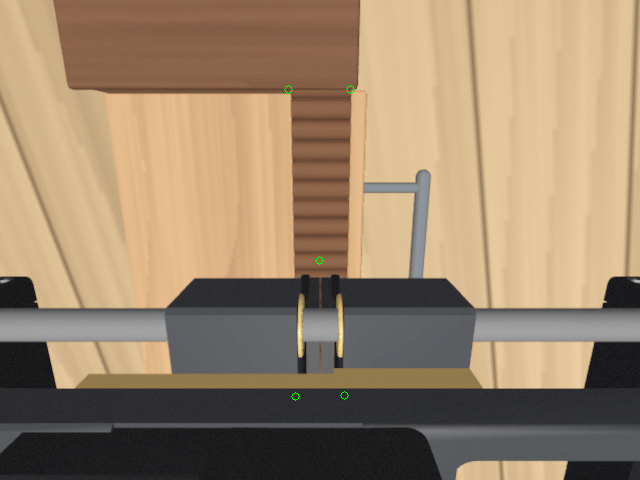

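The predicted strip corners match the wrist picture: (351,90) and (289,90) lie on the strip's end, within 2 mm. I'll probe at the middle first.

Request:
play_rows(
  commands="0 0 -0.9 0 0 0;0 0 -0.9 0 0 0;0 0 -0.05 0 0 0;0 0 -0.05 0 0 0;0 0 -0.05 0 0 0;0 0 -0.05 0 0 0;0 0 0 0 0 0;0 0 0 0 0 0",
)

```text
time_s: 3.15
tcp_pos: [0.606, -0.0371, 0.1032]
ee_rot: [[-0.185, -0.983, 0.001], [-0.983, 0.185, 0.0], [-0.0, -0.001, -1.0]]
wrist_force: [0.2, 0.0, -1.2]
gripper_width: 0.009
gripper_force: 0.0
```

Request:
play_rows(
  commands="0 0 -0.05 0 0 0;0 0 0 0 0 0;0 0 0 0 0 0",
)

```text
time_s: 3.45
tcp_pos: [0.6057, -0.0371, 0.101]
ee_rot: [[-0.185, -0.983, -0.0], [-0.983, 0.185, -0.0], [0.0, 0.0, -1.0]]
wrist_force: [-0.8, -0.2, 0.1]
gripper_width: 0.005
gripper_force: 0.0
```

Request:
play_rows(
  commands="0 0 -0.05 0 0 0;0 0 -0.05 0 0 0;0 0 0 0 0 0;0 0 0 0 0 0",
)

```text
time_s: 3.85
tcp_pos: [0.606, -0.0372, 0.099]
ee_rot: [[-0.185, -0.983, 0.001], [-0.983, 0.185, -0.0], [0.0, -0.001, -1.0]]
wrist_force: [-1.5, 0.5, 4.7]
gripper_width: 0.001
gripper_force: 2.7
```

4.7 N at 1.5 mm down means it's firm here. Next probe is at y=+25.

Request:
play_rows(
  commands="0 0 0.2 0 0 0;0.077 0.41 0 0 0 0;0.077 0.41 0 0 0 0;0 0 0 0 0 0;0 0 -0.1 0 0 0;0 0 -0.05 0 0 0;0 0 -0.05 0 0 0;0 0 0 0 0 0;0 0 0 0 0 0",
)

```text
time_s: 4.75
tcp_pos: [0.6103, -0.0127, 0.0981]
ee_rot: [[-0.185, -0.983, -0.0], [-0.983, 0.185, 0.0], [-0.0, 0.0, -1.0]]
wrist_force: [-0.0, 1.1, 0.8]
gripper_width: 0.005
gripper_force: 0.6
```

Request:
play_rows(
  commands="0 0 -0.05 0 0 0;0 0 -0.05 0 0 0;0 0 0 0 0 0;0 0 0 0 0 0",
)

```text
time_s: 5.15
tcp_pos: [0.6104, -0.0127, 0.0951]
ee_rot: [[-0.185, -0.983, -0.0], [-0.983, 0.185, -0.0], [0.0, 0.0, -1.0]]
wrist_force: [-0.8, 0.9, 1.4]
gripper_width: 0.005
gripper_force: 0.8
```

It gives: 1.4 N at 5 mm down. I'll press on in steps.

Request:
play_rows(
  commands="0 0 -0.07 0 0 0;0 0 -0.07 0 0 0;0 0 -0.07 0 0 0;0 0 0 0 0 0;0 0 0 0 0 0",
)

```text
time_s: 5.65
tcp_pos: [0.6105, -0.0127, 0.0897]
ee_rot: [[-0.185, -0.983, 0.001], [-0.983, 0.185, -0.0], [0.0, -0.001, -1.0]]
wrist_force: [-1.3, -0.1, 6.3]
gripper_width: 0.005
gripper_force: 3.1
```

Request:
play_rows(
  commands="0 0 -0.05 0 0 0;0 0 -0.05 0 0 0;0 0 0 0 0 0;0 0 0 0 0 0",
)

```text
time_s: 6.05
tcp_pos: [0.6106, -0.0127, 0.0871]
ee_rot: [[-0.184, -0.983, 0.001], [-0.983, 0.184, -0.001], [0.0, -0.001, -1.0]]
wrist_force: [-3.2, -0.0, 7.8]
gripper_width: 0.004
gripper_force: 4.1
```

Request:
play_rows(
  commands="0 0 -0.05 0 0 0;0 0 -0.05 0 0 0;0 0 0 0 0 0;0 0 0 0 0 0",
)

```text
time_s: 6.45
tcp_pos: [0.6106, -0.0127, 0.0844]
ee_rot: [[-0.184, -0.983, 0.001], [-0.983, 0.184, -0.001], [0.0, -0.001, -1.0]]
wrist_force: [-2.9, 0.4, 10.1]
gripper_width: 0.005
gripper_force: 4.8
```

Request:
play_rows(
  commands="0 0 -0.05 0 0 0;0 0 -0.03 0 0 0;0 0 0 0 0 0;0 0 0 0 0 0",
)

```text
time_s: 6.85
tcp_pos: [0.6107, -0.0127, 0.0821]
ee_rot: [[-0.184, -0.983, 0.001], [-0.983, 0.184, -0.001], [0.0, -0.001, -1.0]]
wrist_force: [-2.5, -0.3, 10.2]
gripper_width: 0.005
gripper_force: 4.8
```

Request:
play_rows(
  commands="0 0 -0.05 0 0 0;0 0 0 0 0 0;0 0 0 0 0 0;0 0 0 0 0 0",
)

```text
time_s: 7.25
tcp_pos: [0.6107, -0.0127, 0.0807]
ee_rot: [[-0.184, -0.983, 0.001], [-0.983, 0.184, -0.001], [0.0, -0.001, -1.0]]
wrist_force: [-3.6, -0.6, 10.2]
gripper_width: 0.004
gripper_force: 5.1
```

Request:
play_rows(
  commands="0 0 0.3 0 0 0;0 0 0.7 0 0 0;0 0 1 0 0 0;0 0 1 0 0 0;0 0 0.3 0 0 0;0 0 0 0 0 0;0 0 0 0 0 0",
)

```text
time_s: 7.95
tcp_pos: [0.6094, -0.0126, 0.1762]
ee_rot: [[-0.185, -0.983, -0.003], [-0.983, 0.185, 0.0], [0.0, 0.003, -1.0]]
wrist_force: [-0.1, -0.3, 1.0]
gripper_width: 0.006
gripper_force: 0.0
```

```bash
python3 - <<'E'
from station import r,cams
from h import *
s=r.sense(); print(s['tcp_pos'],s['wrist_force'])
im,d=cams.capture('top'); cv2.imwrite('pics/t2.png',cv2.resize(im[100:300,180:440],None,fx=3,fy=3))
E
```

```text
[ 0.60939345 -0.01255708  0.1762039 ] [-0.09192919 -0.27300549  1.00404184]
```

View pics/t2.png

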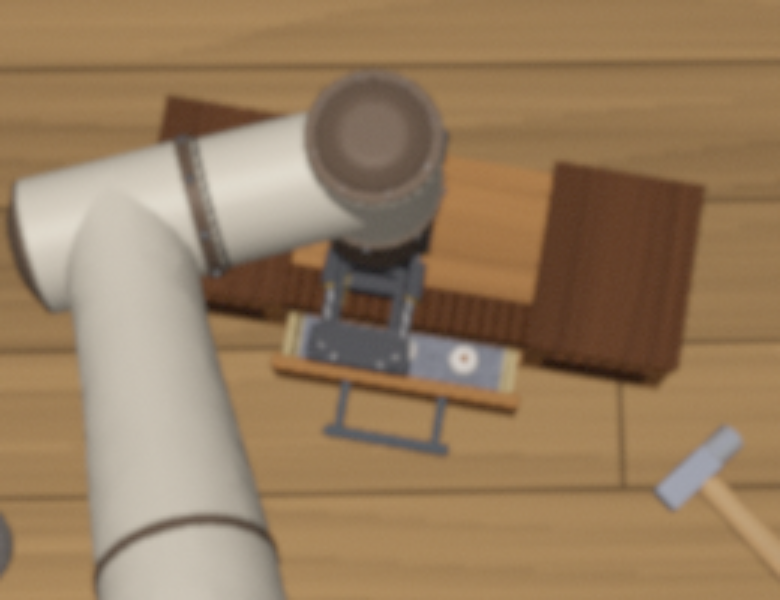

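The drawer has sprung out. The handle bar runs from crop (327,430) to (446,450), so its middle is at about full-image (308.8,246.7).

```bash
python3 - <<'E'
from station import r,cams
from h import *
p=ray(cams.camera_info('top'),180+386/3,100+440/3,.06); q=p[:2]-[.5866,-.032]
print(p, q@[.9828,-.1848], q@[.1848,.9828], (p-r.sense()['tcp_pos'])/.03)
E
```

```text
[ 0.49413371 -0.01654271  0.06      ] -0.09373237310506947 -0.0018963447454152463 [-3.83595745 -0.13133516 -3.85963406]
```

Request:
play_rows(
  commands="-0.93 -0.02 0 0 0 0;-0.93 -0.02 0 0 0 0;-0.93 -0.02 0 0 0 0;-0.92 -0.03 0 0 0 0;0 0 -0.5 0 0 0;0 0 -0.8 0 0 0;0 0 -0.8 0 0 0;0 0 0 0 0 0;0 0 0 0 0 0",
  grip=40,
)

```text
time_s: 8.9
tcp_pos: [0.4987, -0.0155, 0.1141]
ee_rot: [[-0.185, -0.983, -0.002], [-0.983, 0.185, -0.001], [0.002, 0.002, -1.0]]
wrist_force: [0.5, 0.3, 0.7]
gripper_width: 0.458
gripper_force: 0.0
```

```bash
python3 - <<'E'
from station import r,cams
from h import *
s=r.sense(); print(s['tcp_pos'],s['wrist_force'],s['gripper_width'])
im,d=cams.capture('wrist'); cv2.imwrite('pics/w3.png',im)
E
```

```text
[ 0.49865328 -0.0155226   0.11410788] [0.5025129  0.32569352 0.73038766] 0.4581884068244195
```

View pics/w3.png

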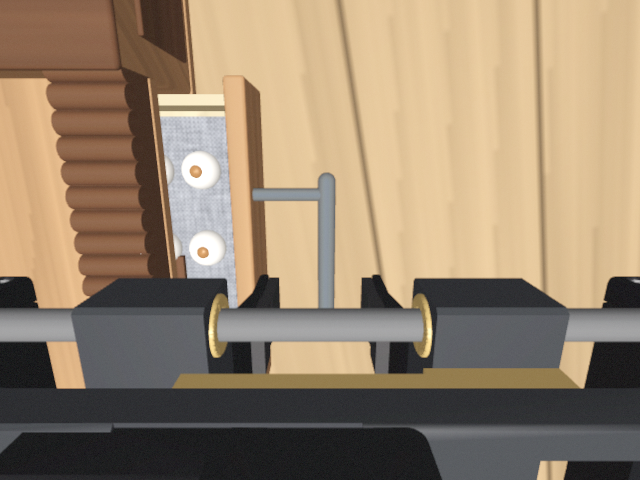

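The wrist view shows the bar at column 327, about 2.5 mm off centre, and it lies between the fingers. I'll shift over and go down.

Request:
play_rows(
  commands="-0.08 0.015 0 0 0 0;0 0 -0.4 0 0 0;0 0 -0.5 0 0 0;0 0 -0.5 0 0 0;0 0 -0.5 0 0 0;0 0 -0.37 0 0 0;0 0 0 0 0 0;0 0 0 0 0 0",
  grip=34,
)

```text
time_s: 9.75
tcp_pos: [0.4972, -0.0147, 0.0473]
ee_rot: [[-0.185, -0.983, 0.001], [-0.983, 0.185, 0.0], [-0.0, -0.001, -1.0]]
wrist_force: [-0.2, -0.2, -0.5]
gripper_width: 0.392
gripper_force: 0.0
```

Request:
play_rows(
  commands="0 0 0 0 0 0;0 0 0 0 0 0;0 0 0 0 0 0;0 0 0 0 0 0;0 0 0 0 0 0",
  grip=5,
)

```text
time_s: 10.25
tcp_pos: [0.4966, -0.0148, 0.047]
ee_rot: [[-0.185, -0.983, 0.0], [-0.983, 0.185, 0.0], [-0.0, -0.0, -1.0]]
wrist_force: [-0.3, 0.5, 2.2]
gripper_width: 0.116
gripper_force: 30.0
```

Request:
play_rows(
  commands="-0.1 0.019 0 0 0 0;-0.19 0.036 0 0 0 0;-0.19 0.036 0 0 0 0;-0.19 0.036 0 0 0 0;-0.19 0.036 0 0 0 0;-0.19 0.036 0 0 0 0;-0.19 0.036 0 0 0 0;-0.19 0.036 0 0 0 0;-0.19 0.036 0 0 0 0;-0.15 0.028 0 0 0 0;-0.05 0.009 0 0 0 0;0 0 0 0 0 0;0 0 0 0 0 0",
)

```text
time_s: 11.55
tcp_pos: [0.4418, -0.0045, 0.0468]
ee_rot: [[-0.185, -0.983, -0.001], [-0.983, 0.185, -0.0], [0.0, 0.001, -1.0]]
wrist_force: [-1.0, -0.4, 7.1]
gripper_width: 0.114
gripper_force: 30.0
```

Request:
play_rows(
  commands="-0.05 0.009 0 0 0 0;-0.05 0.009 0 0 0 0;0 0 0 0 0 0;0 0 0 0 0 0",
)

```text
time_s: 11.95
tcp_pos: [0.439, -0.0039, 0.0468]
ee_rot: [[-0.185, -0.983, -0.0], [-0.983, 0.185, 0.0], [0.0, 0.0, -1.0]]
wrist_force: [-0.9, -2.2, 5.8]
gripper_width: 0.118
gripper_force: 30.0
```

Request:
play_rows(
  commands="-0.05 0.009 0 0 0 0;0 0 0 0 0 0;0 0 0 0 0 0",
)

```text
time_s: 12.25
tcp_pos: [0.4375, -0.0037, 0.0468]
ee_rot: [[-0.185, -0.983, -0.0], [-0.983, 0.185, 0.0], [0.0, 0.0, -1.0]]
wrist_force: [-0.4, -1.2, 5.2]
gripper_width: 0.109
gripper_force: 30.0
```

Now at chest x of about -152. I'll keep going until I feel the stop.

Request:
play_rows(
  commands="-0.05 0.009 0 0 0 0;0 0 0 0 0 0;0 0 0 0 0 0",
)

```text
time_s: 12.55
tcp_pos: [0.437, -0.0035, 0.0469]
ee_rot: [[-0.185, -0.983, 0.002], [-0.983, 0.185, 0.0], [-0.0, -0.002, -1.0]]
wrist_force: [2.4, -4.3, 2.7]
gripper_width: 0.115
gripper_force: 30.0
```

Request:
play_rows(
  commands="-0.05 0.009 0 0 0 0;0 0 0 0 0 0;0 0 0 0 0 0",
)

```text
time_s: 12.85
tcp_pos: [0.4369, -0.0033, 0.047]
ee_rot: [[-0.184, -0.983, 0.005], [-0.983, 0.184, 0.0], [-0.001, -0.005, -1.0]]
wrist_force: [8.2, -7.5, -1.5]
gripper_width: 0.106
gripper_force: 30.0
```

It's at the stop: the arm no longer advances and the force rises. Now release and lift.

Request:
play_rows(
  commands="0 0 0 0 0 0;0 0 0 0 0 0;0 0 0 0 0 0;0 0 0 0 0 0;0 0 0 0 0 0",
  grip=34,
)

```text
time_s: 13.35
tcp_pos: [0.4341, -0.0031, 0.0465]
ee_rot: [[-0.185, -0.983, -0.001], [-0.983, 0.185, -0.0], [0.0, 0.001, -1.0]]
wrist_force: [-0.7, -0.0, -0.6]
gripper_width: 0.379
gripper_force: 0.0
```

Request:
play_rows(
  commands="0 0 0.3 0 0 0;0 0 0.5 0 0 0;0 0 0.8 0 0 0;0 0 0.8 0 0 0;0 0 0.8 0 0 0;0 0 0.8 0 0 0;0 0 0.5 0 0 0;0 0 0 0 0 0;0 0 0 0 0 0",
)

```text
time_s: 14.25
tcp_pos: [0.4341, -0.0031, 0.1817]
ee_rot: [[-0.185, -0.983, 0.0], [-0.983, 0.185, 0.001], [-0.001, 0.0, -1.0]]
wrist_force: [-0.3, -0.2, -0.7]
gripper_width: 0.391
gripper_force: 0.0
```

```bash
python3 - <<'E'
from station import r,cams
from h import *
s=r.sense(); print(s['tcp_pos'],s['wrist_force'],s['gripper_width'])
for n in ('wrist','scene'):
    im,d=cams.capture(n); cv2.imwrite(f'pics/{n}4.png',im)
E
```

```text
[ 0.43411641 -0.00310871  0.18171144] [-0.27735968 -0.20161601 -0.6550389 ] 0.39117816838256925
```

View pics/scene4.png

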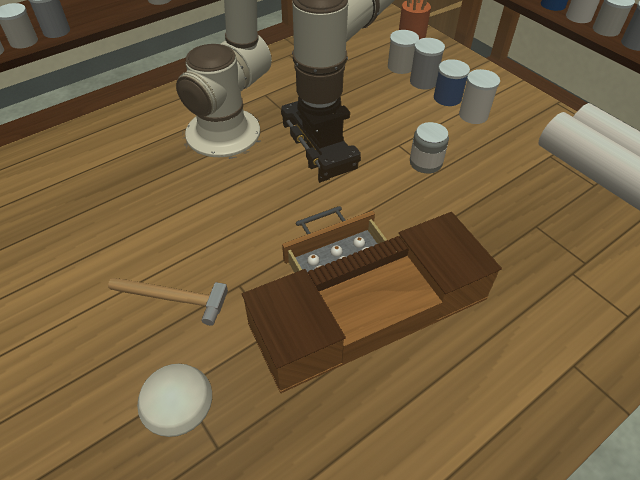

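View pics/wrist4.png

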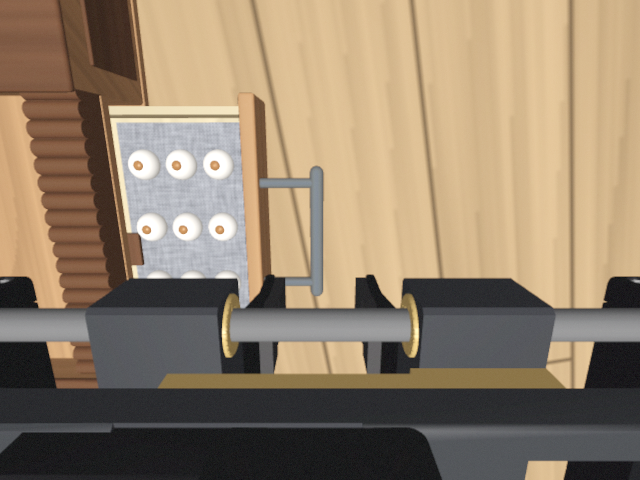

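The drawer is fully out with the handle at wrist column 317, under the tool centre, which puts it at chest x of about -153 mm. In the scene view the tin, hammer and mould are where they were, and the gripper is clear.

```bash
python3 -c "
from station import r
print(r.finish_job())"
```

```text
the job is handed in; nothing more can be done
None
```

I found the hidden stretch about 23 mm left of the strip's middle and pressed the catch down with about 10 N. I then pulled the drawer out to its stop and let go; the tin, hammer and mould were not touched, and the job is handed in.

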